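Hold a borescope centred at the root of a weld

ROBOT

A 6-joint arm with a two-finger parallel gripper is mounted at the origin on the work surface. World frame = base frame: x ahead of the robot, y to its left, z up, the work surface at z = 0. Lengths are in m, angles in rad, forces in N, time in s.
With the tool pointing down it reaches from about 0.3 to 0.875 m from the base axis. Payload 4.2 kg.
Tool frame: the origin (TCP) lies between the finger pads, 19 mm behind the fingertips; this is the grasp point; z points along the fingers, y is the line along which they close (so a half turn about z gives the same grasp; the last joint's range is limited). The gripper opens to 85 mm and grips with 20 to 120 N. Pads are 22 mm wide; open, the fingers measure 114 mm over their backs; the gripper's body (76 mm by 85 mm) begins 54 mm behind the grasp point. The pads swing forward as they close: fully open they stand 13 mm farther back than shut.
Start: joints at [1.15, 0.32, 1.565, -0, 1.257, -0.02], TCP at [0.224, 0.529, 0.25] pointing down, gripper open.
Joint ranges: [-3.11, 3.11], [-0.84, 2.01], [0.21, 2.61], [-1.34, 4.49], [0.05, 2.63], [-2.56, 2.56]. Speed limits (rad/s): [2.57, 2.57, 3.14, 3.14, 3.14, 3.14].

INTERFACE

Orientations are given as a unit quaternion [x, y, z, w].
In Python, from cell import * gives the robot as it stands.
- The arm moves only by the tool step_arm, never from a script. Its argument "targets" is a list of rows, each an object with "xyz": the shift along the tool's x, y, z each as a share of 80 cm, from -1 to 1, a list of three; "delta_rot": the turn, a rotation vector about the tool's x, y, z each as a share of 90 degrees, from -1 to 1, a list of three. In form: [{"xyz": [x, y, z], "delta_rot": [wx, wy, wz]}, ...]. A call has 1 to 20 rows; each row shifts and turns the commanded pose from where the row before left it, along the tool's axes as they then stand; what a row does not reach is not made up. A row lasts 1/8 s, in which the tool goes at most 62.5 mm and 10.7 degrees, less where a joint would pass 70% of its speed; a pose out of reach is approached as far as the arm can. A call with a number of a shift or a turn outside -1 to 1 is refused whole. A call with a gripper value outside its range is refused whole. "gripper" is the gripper command: -1 is fully open, 1 is shut, values between are in proportion, set as the call begins (left out, the last holds). The fingers move at their own pace and stop on an object; "newtons" is the grip in N (left out, the last holds). Time passes only in rows, so rows that do not move let the fingers close. It gives the time, the measured TCP pose, the force, the opening and the grip force at its end, in the units of the state.
- read_state(): the state, without advancing time (a new reading comes with each control period).
- camera(name): name is "scene" or "top" or "wrist"; returns a dict with "image" (400x640x3 uint8, red, green, blue), "intrinsics" (3x3 intrinsics, pixels), "R" (3x3) and "t" (3): a world point X has camera coordinates R X + t. Camera axes: x right, y down, z forward; pixel columns grow to the right and rows downward; lengths in m; the calibration is good to about 2 mm. A picture is of the moment at which its call begins. There is no depth.
- hand_in(): hands the job in; it is judged then, once.
Trained networks look in the newest picture that a camera, given by its name, has taken for a name from the list of things; names that differ only in an ending like _2 or _b are one class to them, and where a whole thing is asked for, a point or a joint stands for the part that bears it (a point fixed in the world has none). Each returns a list of dicts, best first, with "conf" (0 to 1); they miss things now and then, are a little off and sometimes report something else, mostly with a low value. They report only what shows in the picture. A call takes as long as a camera call. They do not tell look-alikes from the thing itself.
- find_in(camera, query): "bbox" ([left, top, right, bottom] in pixels, round what is visible of it).
The state is a dict: "clock": time; "joint_pos": joint angles; "qd": joint speeds; "joint_torque": joint torques, N m; "position": TCP position; "orientation": TCP orientation; "contact_force": force on the tool from outside, world axes, zero at the start; "torque": the same for the moment, N m; "width": finger opening in m; "grasp_force": force on a finger pad.
Only numpy, scipy, OpenCV 4.12 (cv2) and the standard library are available. Lean on these libraries where they do the work, as an engineer would, in place of code of your own. Each camera call takes 0.05 s, during which the arm holds its last target. There are 200 camera calls.

TASK

Check the weld root of the pipe nozzle that stands in the vise: take the loose end cap off it and lay the cap in the steel tray, then take the rigid borescope out of its storage tube and lower the shaft, upright, into the nozzle's mouth without ever touching the nozzle or the vise, because the lens and shaft scratch on spatter. Stop with the shaft's tip level with the weld bead and centred in the bore, and finish there, still holding the borescope steady in the gripper. Leave the hammer, the pliers and the loose flange where they lie.

Things in the scene. Friction and masses are not known exactly. Their poses are not given: they have to be found in the camera images.
- scope: Rigid borescope with battery light, 0.2 kg, starts hanging upright by its shoulder in the storage tube. Origin on its axis at the shoulder's underside, z up along the axis. Below: steel shaft, diameter 10, length 120. Above: black plastic body, diameter 30, from 0 to 46 (grip here, TCP near 30), then a short eyepiece up to diameter 24; top at 58.
- scope_light (a point): Outer end of the borescope's light: a small level tube (diameter 9, then 16) out of the body along the scope's +x, 13 above the shoulder, ending 64 from the axis. Closing the fingers along the scope's y keeps clear of it.
- scope_tip (a point): Centre of the lower end of the borescope's shaft, on its axis, 120 below the shoulder.
- stand: Storage tube of the borescope, fixed to the bench: round foot (diameter 96, 16 high) and upright aluminium tube, outside diameter 38, bore 17, top at 140 above the bench; the scope's shoulder rests on that top. Origin at the underside on the axis.
- fitting: Welded steel nozzle, upright, clamped in the vise jaws, does not move. Origin on its axis at bench level, z up. Lower pipe: outside diameter 39, inside 29, up to 83 above the bench. Upper boss: outside diameter 34, bore 20, from 83 to the mouth at 125. The weld bead is the ridge (diameter 45, 8 high) round the outside where the two meet, 83 above the bench, 42 below the mouth.
- fitting_mouth (a point): Centre of the nozzle's open top end, 125 above the bench, covered at the start by the cap.
- fitting_seam (a point): Point on the bore's axis level with the middle of the weld bead, 42 below the mouth: where the shaft's tip must be held.
- vise: Grey-green cast toolmaker's vise fixed to the bench, 200 long along its x, 70 wide, jaw tops 65 above the bench; its screw and cross bar point to its -x, out to 145. Origin at the underside, under the nozzle's axis.
- cap: Loose black plastic end cap, 30 g, slipped over the nozzle's mouth: diameter 44, 22 high, skirt 18 deep and 38 inside (2 clear of the boss all round), top plate 4 thick. Origin at the centre of the skirt's lower edge, z up to the closed top. At the start its lower edge is 107 above the bench.
- tray: Empty stainless tray fixed to the bench, 200 along its x by 150 along its y, 24 high, walls and floor 3 thick. Origin at the centre of the underside.
- hammer: Hammer lying loose on the bench beyond the work: to be left alone. Origin at bench level, below the tool.
- pliers: Long-nose pliers, 180 long, 14 thick, lying loose on the bench beyond the work: to be left alone. Origin near the pivot, at bench level.
- flange: Loose flat steel ring flange, diameter 84, hole 34, 14 thick, lying on the bench beyond the work: to be left alone. Origin at the centre of its underside.
Things that resemble listed ones, but are neither listed nor needed, are in the scene too. Of the things that look like the scope, the middle-sized one is meant. Of the things that look like the cap, the smaller one is meant.

How it is judged:
On the way:
1. the end cap lies in the tray, let go (x of cap in the frame of tray between -0.095 and 0.095 m and y of cap in the frame of tray between -0.07 and 0.07 m and z of cap in the frame of tray below 0.04 m and contact force between the fingers and cap below 0.1 N and contact force between cap and tray above 0.05 N and linear speed of cap below 0.02 m/s), for 0.2 s.
At the end, for the whole second after the job is handed in: The borescope is held still and upright (within 0.05 rad) in the fingers, its tip within 3 mm of the bore's axis and within 5 mm of the height of the weld bead, touching nothing of nozzle or vise; the cap lies in the tray, let go (horizontal distance between scope_tip and fitting_seam below 0.003 m and z of scope_tip in the frame of fitting_seam between -0.005 and 0.005 m and angle between scope's own z axis and vertical below 0.05 rad and contact force between the fingers and scope above 1 N and contact force between scope and vise below 0.1 N and linear speed of scope below 0.01 m/s and angular speed of scope below 0.1 rad/s and x of cap in the frame of tray between -0.095 and 0.095 m and y of cap in the frame of tray between -0.07 and 0.07 m and z of cap in the frame of tray below 0.04 m and contact force between the fingers and cap below 0.1 N and contact force between cap and tray above 0.05 N); the arm keeps its last pose, push and grip.
It fails at once if the borescope touches the nozzle or the vise (contact force between scope and vise above 0.2 N).
It fails at once if the borescope is tipped over (angle between scope's own z axis and vertical above 0.5 rad).
It fails at once if the hammer, pliers or flange is moved by more than 15 mm (distance of any of hammer, pliers, flange from where it was at the start of the episode above 0.015 m).
It also fails if it takes over 70 s, if anything falls off the work surface, if the arm or the gripper's body presses on something with over 40 N, if the wrist force passes 120 N, or if a joint passes its speed limit or range.

## Working session

There is one attempt and no reset: what is moved stays moved. The work goes in short steps, Python scripts to look and compute and a tool call to move; the robot and the scene stay as the last step left them, time stands still between calls to the robot, and variables do not carry over. Pictures are saved under pics/ and viewed, at most 10 in all, crops included, and the job is handed in when it is done.

Besides the shell and the picture viewer there is one more tool, called after "Request:" by a JSON object that holds its "fn" and its "kwargs". step_arm: Moves the arm, as the interface text tells. Its arguments: {"type":"object","properties":{"targets":{"type":"array"},"gripper":{"type":"number"},"newtons":{"type":"number"}},"required":["targets"]}

```bash
mkdir -p pics
cat > h.py <<'E'
from cell import *
import numpy as np, cv2
def snap(n,fn=None):
    c=camera(n)
    if fn: cv2.imwrite('pics/'+fn,c['image'][:,:,::-1])
    return c
def ray(c,u,v,z):
    K=np.array(c['intrinsics']);R=np.array(c['R']);t=np.array(c['t'])
    o=-R.T@t; d=R.T@np.linalg.inv(K)@[u,v,1]
    return o+d*(z-o[2])/d[2]
def proj(c,X):
    p=np.array(c['intrinsics'])@(np.array(c['R'])@np.array(X)+c['t']); return p[:2]/p[2]
E
python3 - <<'E'
from h import *
print(read_state())
for n in ['scene','top']:
    c=snap(n,n+'0.png'); R=np.array(c['R']);print(n,-R.T@c['t'],R.round(2).tolist(),c['intrinsics'])
    for q in ['scope','scope_light','stand','fitting','vise','cap','tray','hammer','pliers','flange']:
        print(q,[(np.round(d['bbox']).astype(int).tolist(),round(d['conf'],2)) for d in find_in(n,q)][:4])
E
```

```text
{'clock': 0.0, 'joint_pos': array([ 1.14997178e+00,  3.20319870e-01,  1.56565317e+00,  1.14864446e-05,
        1.25739136e+00, -2.00080815e-02]), 'qd': array([-1.47825132e-03, -5.44188263e-04,  1.36964949e-04,  1.48608488e-04,
       -6.68643449e-05, -9.73947010e-04]), 'joint_torque': array([ 2.83901281e-04, -4.15529430e+01, -2.34157026e+01,  7.22769573e-05,
        8.13916151e-03,  1.61171249e-05]), 'position': array([0.22417363, 0.52903625, 0.2491762 ]), 'orientation': array([ 1.99071073e-01,  9.79984655e-01, -8.63243569e-04, -1.99012730e-04]), 'contact_force': array([ 0.00746108,  0.71096353, -0.8819843 ]), 'torque': array([-0.01583642, -0.01706436,  0.03247854]), 'grasp_force': 0.0, 'width': 0.08518855714743641}
scene [1.47070406 0.63866548 1.28521325] [[-0.54, 0.84, 0.0], [0.59, 0.38, -0.71], [-0.6, -0.38, -0.7]] [[515.1479621    0.         316.95247002]
 [  0.         515.1479621  201.20579008]
 [  0.           0.           1.        ]]
scope [([422, 192, 465, 233], 0.76), ([430, 268, 446, 299], 0.68), ([391, 207, 415, 235], 0.51)]
scope_light [([391, 206, 413, 234], 0.8), ([42
[... 509 characters left out ...]
487]
 [  0.         485.9757854  200.99369414]
 [  0.           0.           1.        ]]
scope [([176, 257, 217, 336], 0.77), ([190, 191, 210, 223], 0.59), ([142, 176, 162, 218], 0.52)]
scope_light [([176, 254, 216, 338], 0.81), ([146, 177, 161, 216], 0.69), ([185, 192, 210, 219], 0.51)]
stand [([415, 212, 428, 225], 0.73), ([197, 198, 226, 234], 0.65), ([292, 84, 320, 117], 0.43)]
fitting [([417, 214, 426, 224], 0.43)]
vise [([393, 183, 446, 272], 0.92)]
cap [([425, 211, 442, 228], 0.83), ([467, 231, 488, 254], 0.6)]
tray [([294, 140, 366, 226], 0.9)]
hammer [([363, 85, 453, 123], 0.83)]
pliers [([210, 104, 274, 125], 0.64), ([298, 139, 363, 224], 0.41)]
flange [([294, 84, 320, 116], 0.9)]
```

Run:
```python
import cv2,numpy as np
a=cv2.imread('pics/scene0.png')[130:340,150:500];b=cv2.imread('pics/top0.png')[70:350,120:500]
a=cv2.resize(a,(500,300),interpolation=cv2.INTER_CUBIC)
cv2.imwrite('pics/a.png',cv2.resize(cv2.imread('pics/scene0.png')[130:340,150:500],None,fx=2.2,fy=2.2,interpolation=2))
cv2.imwrite('pics/b.png',cv2.resize(b,None,fx=2,fy=2,interpolation=2))
```

```text
(no output)
```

View pics/a.png

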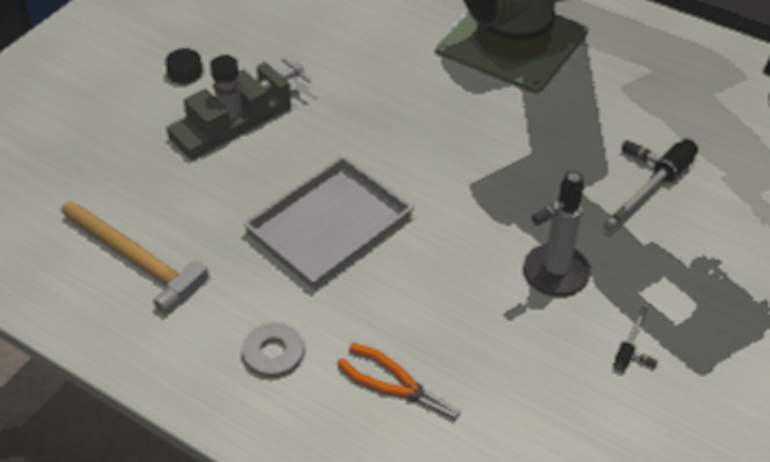

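View pics/b.png

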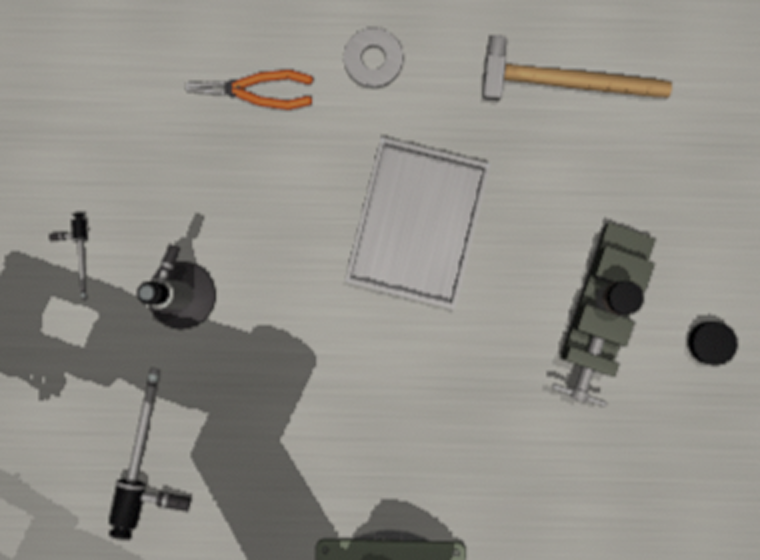

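The pictures show the scope hanging in the stand (top px about 196,216), with its light pointing up-right in the image. The smaller cap is on the nozzle at (432,218). The larger decoy cap lies on the bench, and two decoy scopes lie near the stand.

Run:
```python
from h import *
c=snap('top');s=read_state()
from scipy.spatial.transform import Rotation as Ro
for n,u,v,z in [('scopetop',196,216.5,.198),('light',206,195,.153),('cap',432.5,218.5,.129),('tray',329,181,.024),('t1',(383/2+120),(145/2+70),.024),('t2',(485/2+120),(167/2+70),.024),('standfoot',183/2+120,294/2+70,.016),('visenear',592/2+120,362/2+70,.06),('visefar',630/2+120,235/2+70,.05)]:
    print(n,ray(c,u,v,z).round(4))
print(Ro.from_quat(s['orientation']).as_matrix().round(3))
w=snap('wrist');R=np.array(w['R']);T=Ro.from_quat(s['orientation']).as_matrix()
print('cam in tool',(T.T@(-R.T@w['t']-s['position'])).round(4),(R@T).round(3).tolist(),w['intrinsics'])
```

```text
scopetop [0.4334 0.2918 0.198 ]
light [0.488  0.2799 0.153 ]
cap [ 0.4412 -0.2906  0.129 ]
tray [ 0.5407 -0.0291  0.024 ]
t1 [0.6468 0.0214 0.024 ]
t2 [ 0.6189 -0.1203  0.024 ]
standfoot [0.4349 0.2945 0.016 ]
visenear [ 0.3549 -0.2637  0.06  ]
visefar [ 0.5264 -0.3152  0.05  ]
[[-0.921  0.39   0.   ]
 [ 0.39   0.921  0.   ]
 [-0.     0.    -1.   ]]
cam in tool [ 0.0739 -0.     -0.1233] [[0.0, 1.0, 0.0], [-0.956, 0.0, -0.293], [-0.293, -0.0, 0.956]] [[290.53392402   0.         315.62580334]
 [  0.         290.53392402 203.26982583]
 [  0.           0.           1.        ]]
```

Request:
{"fn": "step_arm", "kwargs": {"targets": [{"xyz": [-0.0464, -0.0599, 0], "delta_rot": [0, 0, 0]}, {"xyz": [-0.0464, -0.0599, 0], "delta_rot": [0, 0, 0]}, {"xyz": [-0.0464, -0.0599, 0], "delta_rot": [0, 0, 0]}, {"xyz": [-0.0464, -0.0599, 0], "delta_rot": [0, 0, 0]}, {"xyz": [-0.0464, -0.0599, 0], "delta_rot": [0, 0, 0]}, {"xyz": [-0.0464, -0.0599, 0], "delta_rot": [0, 0, 0]}, {"xyz": [-0.0464, -0.0599, 0], "delta_rot": [0, 0, 0]}, {"xyz": [-0.0464, -0.0599, 0], "delta_rot": [0, 0, 0]}, {"xyz": [-0.0464, -0.0599, 0], "delta_rot": [0, 0, 0]}, {"xyz": [-0.0464, -0.0599, 0], "delta_rot": [0, 0, 0]}, {"xyz": [-0.0464, -0.0599, 0], "delta_rot": [0, 0, 0]}, {"xyz": [-0.0464, -0.0599, 0], "delta_rot": [0, 0, 0]}, {"xyz": [-0.0464, -0.0599, 0], "delta_rot": [0, 0, 0]}, {"xyz": [-0.0464, -0.0599, 0], "delta_rot": [0, 0, 0]}, {"xyz": [0, 0, 0], "delta_rot": [0, 0, -0.059]}, {"xyz": [0, 0, 0], "delta_rot": [0, 0, -0.059]}, {"xyz": [0, 0, 0], "delta_rot": [0, 0, 0]}], "gripper": -1}}

```text
clock: 3.32
position: [0.441, -0.2912, 0.2499]
orientation: [0.108, 0.994, 0.0, -0.0]
contact_force: [0.4, 0.1, 0.2]
width: 0.0855
grasp_force: 0.0
```

```bash
cat >> h.py <<'E'
from scipy.spatial.transform import Rotation as Ro
def go(X,yaw=None):
    "print shift in tool-axis shares to get to X (downward tool)"
    s=read_state();T=Ro.from_quat(s['orientation']).as_matrix()
    d=T.T@(np.array(X)-s['position']);print('pos',s['position'].round(4),'yaw',np.degrees(np.arctan2(T[1,0],T[0,0])).round(2),'tilt',np.degrees(np.arccos(-T[2,2])).round(2),'share',(d/.8).round(4),'len',np.linalg.norm(d).round(3))
E
python3 - <<'E'
from h import *
s=read_state();print(s['clock'],s['joint_pos'].round(2))
c=snap('wrist','w1.png')
for q in ['cap','fitting','vise']:
    print(q,[(np.round(d['bbox']).tolist(),d['conf']) for d in find_in('wrist',q)])
go([.4412,-.2906,.12])
print(proj(c,[.4412,-.2906,.129]))
E
```

```text
3.325 [-0.61  0.25  1.67  0.    1.23 -1.96]
cap [([161.0, 134.0, 220.0, 185.0], 0.76), ([292.0, 177.0, 337.0, 229.0], 0.56)]
fitting [([295.0, 169.0, 327.0, 186.0], 0.83)]
vise [([276.0, 43.0, 365.0, 259.0], 0.77)]
pos [ 0.4411 -0.2908  0.2501] yaw 167.62 tilt 0.01 share [-0.      0.0003  0.1626] len 0.13
[316.6011022  202.48744074]
```

View pics/w1.png

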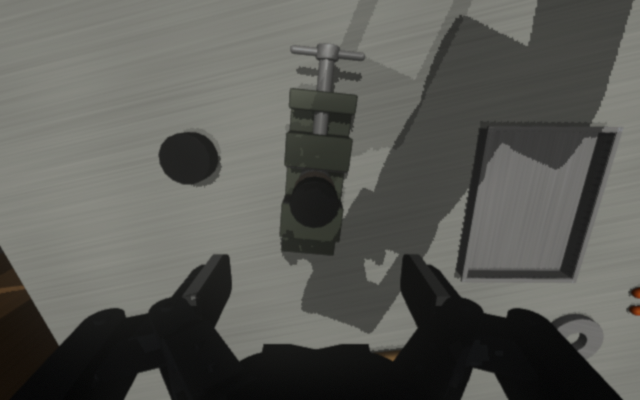

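The small cap is at (315,202) in the wrist view, matching my estimate. The decoy is well to the left at (188,158), so I'm descending and gripping.

Request:
{"fn": "step_arm", "kwargs": {"targets": [{"xyz": [0, 0, 0.04], "delta_rot": [0, 0, 0]}, {"xyz": [0, 0, 0.04], "delta_rot": [0, 0, 0]}, {"xyz": [0, 0, 0.04], "delta_rot": [0, 0, 0]}, {"xyz": [0, 0, 0.04], "delta_rot": [0, 0, 0]}, {"xyz": [0, 0, 0], "delta_rot": [0, 0, 0]}]}}

```text
clock: 4.15
position: [0.4398, -0.2899, 0.1202]
orientation: [0.108, 0.994, 0.001, -0.002]
contact_force: [0.0, -0.9, 0.8]
width: 0.0855
grasp_force: 0.0
```

Request:
{"fn": "step_arm", "kwargs": {"targets": [{"xyz": [0, 0, 0], "delta_rot": [0, 0, 0]}, {"xyz": [0, 0, 0], "delta_rot": [0, 0, 0]}, {"xyz": [0, 0, 0], "delta_rot": [0, 0, 0]}, {"xyz": [0, 0, 0], "delta_rot": [0, 0, 0]}, {"xyz": [0, 0, 0], "delta_rot": [0, 0, 0]}, {"xyz": [0, 0, 0], "delta_rot": [0, 0, 0]}], "gripper": 1, "newtons": 25}}

```text
clock: 4.9
position: [0.4418, -0.2916, 0.1236]
orientation: [0.108, 0.994, -0.001, 0.001]
contact_force: [-0.6, 0.0, 6.1]
width: 0.0435
grasp_force: 25.1
```

Request:
{"fn": "step_arm", "kwargs": {"targets": [{"xyz": [0, 0, -0.02], "delta_rot": [0, 0, 0]}, {"xyz": [0, 0, -0.04], "delta_rot": [0, 0, 0]}, {"xyz": [0, 0, -0.05], "delta_rot": [0, 0, 0]}, {"xyz": [0, 0, -0.03], "delta_rot": [0, 0, 0]}, {"xyz": [-0.0102, 0.06, 0], "delta_rot": [0, 0, 0]}, {"xyz": [-0.0102, 0.06, 0], "delta_rot": [0, 0, 0]}, {"xyz": [-0.0102, 0.06, 0], "delta_rot": [0, 0, 0]}, {"xyz": [-0.0102, 0.06, 0], "delta_rot": [0, 0, 0]}, {"xyz": [-0.0102, 0.06, 0], "delta_rot": [0, 0, 0]}, {"xyz": [0, 0.045, 0], "delta_rot": [0, 0, 0]}, {"xyz": [0, 0, 0], "delta_rot": [0, 0, 0]}]}}

```text
clock: 6.28
position: [0.5402, -0.028, 0.2341]
orientation: [0.106, 0.994, 0.0, 0.0]
contact_force: [-0.4, -0.8, -0.2]
width: 0.0431
grasp_force: 26.1
```

Run:
```python
from h import *
s=read_state();print(s['width'],s['grasp_force'])
for n in ['top','wrist']:
    c=snap(n)
    print([(np.round(d['bbox']).tolist(),d['conf']) for d in find_in(n,'cap')],[(np.round(d['bbox']).tolist(),d['conf']) for d in find_in(n,'tray')])
go([.5407,-.0291,.032])
```

```text
0.04311171482913233 26.06628051493317
[([466.0, 230.0, 488.0, 253.0], 0.56), ([418.0, 211.0, 439.0, 228.0], 0.19)] [([296.0, 176.0, 357.0, 228.0], 0.75)]
[([269.0, 225.0, 361.0, 324.0], 0.9)] [([248.0, 86.0, 395.0, 252.0], 0.65)]
pos [ 0.5397 -0.0311  0.2341] yaw 167.57 tilt 0.01 share [-0.0006  0.0028  0.2526] len 0.202
```

Holding the cap. Lowering it and letting go.

Request:
{"fn": "step_arm", "kwargs": {"targets": [{"xyz": [0, 0, 0.06], "delta_rot": [0, 0, 0]}, {"xyz": [0, 0, 0.06], "delta_rot": [0, 0, 0]}, {"xyz": [0, 0, 0.06], "delta_rot": [0, 0, 0]}, {"xyz": [0, 0, 0.04], "delta_rot": [0, 0, 0]}, {"xyz": [0, 0, 0.025], "delta_rot": [0, 0, 0]}, {"xyz": [0, 0, 0.008], "delta_rot": [0, 0, 0]}, {"xyz": [0, 0, 0], "delta_rot": [0, 0, 0]}, {"xyz": [0, 0, 0], "delta_rot": [0, 0, 0]}]}}

```text
clock: 7.58
position: [0.5407, -0.0304, 0.0326]
orientation: [0.108, 0.994, 0.0, 0.001]
contact_force: [-0.8, -0.6, -0.4]
width: 0.0432
grasp_force: 26.1
```

Request:
{"fn": "step_arm", "kwargs": {"targets": [{"xyz": [0, 0, 0], "delta_rot": [0, 0, 0]}, {"xyz": [0, 0, 0], "delta_rot": [0, 0, 0]}, {"xyz": [0, 0, 0], "delta_rot": [0, 0, 0]}, {"xyz": [0, 0, 0], "delta_rot": [0, 0, 0]}], "gripper": -0.6}}

```text
clock: 8.07
position: [0.54, -0.0301, 0.0317]
orientation: [0.107, 0.994, 0.0, 0.0]
contact_force: [-0.1, -0.1, 0.1]
width: 0.0681
grasp_force: 0.0
```

Request:
{"fn": "step_arm", "kwargs": {"targets": [{"xyz": [0, 0, -0.04], "delta_rot": [0, 0, 0]}, {"xyz": [0, 0, -0.06], "delta_rot": [0, 0, 0]}, {"xyz": [0, 0, -0.07], "delta_rot": [0, 0, 0]}, {"xyz": [0, 0, -0.07], "delta_rot": [0, 0, 0]}, {"xyz": [0, 0, -0.07], "delta_rot": [0, 0, 0]}, {"xyz": [0, 0, 0], "delta_rot": [0, 0, 0]}]}}

```text
clock: 8.82
position: [0.5421, -0.0303, 0.2847]
orientation: [0.107, 0.994, 0.0, 0.005]
contact_force: [0.9, 0.3, -0.4]
width: 0.0684
grasp_force: 0.0
```

Run:
```python
from h import *
c=snap('wrist','w2.png')
print([(np.round(d['bbox']).tolist(),d['conf']) for d in find_in('wrist','cap')],[(np.round(d['bbox']).tolist(),d['conf']) for d in find_in('wrist','tray')])
go([.434,.293,.31])
```

```text
[([0.0, 101.0, 19.0, 141.0], 0.89), ([434.0, 238.0, 555.0, 276.0], 0.63), ([299.0, 154.0, 333.0, 189.0], 0.59)] [([253.0, 86.0, 384.0, 242.0], 0.85)]
pos [ 0.5392 -0.0301  0.2784] yaw 167.66 tilt 0.13 share [ 0.2149  0.3664 -0.0391] len 0.341
```

View pics/w2.png

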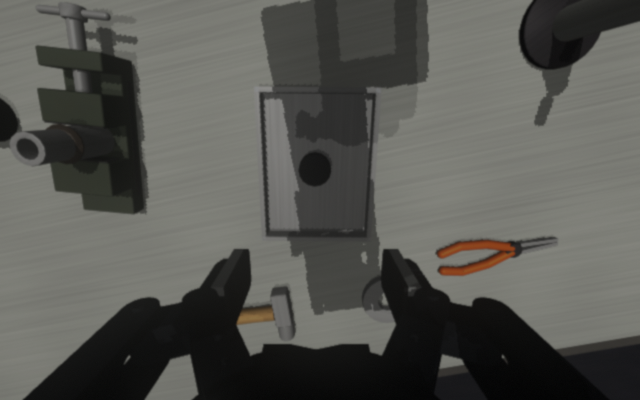

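The cap lies in the tray at (315,168) and the nozzle is open. Next I'll measure the mouth from above.

Request:
{"fn": "step_arm", "kwargs": {"targets": [{"xyz": [0.0102, -0.0575, 0], "delta_rot": [0, 0, 0]}, {"xyz": [0.0102, -0.0575, 0], "delta_rot": [0, 0, 0]}, {"xyz": [0.0102, -0.0575, 0], "delta_rot": [0, 0, 0]}, {"xyz": [0.0102, -0.0575, 0], "delta_rot": [0, 0, 0]}, {"xyz": [0.0102, -0.0575, 0], "delta_rot": [0, 0, 0]}, {"xyz": [0, -0.0575, 0], "delta_rot": [0, 0, 0]}, {"xyz": [0, 0, 0.035], "delta_rot": [0, 0, 0]}, {"xyz": [0, 0, 0], "delta_rot": [0, 0, 0]}, {"xyz": [0, 0, 0], "delta_rot": [0, 0, 0]}]}}

```text
clock: 10.1
position: [0.4412, -0.2906, 0.2512]
orientation: [0.107, 0.994, 0.0, -0.001]
contact_force: [-0.3, -0.8, -0.7]
width: 0.0683
grasp_force: 0.0
```

Run:
```python
from h import *
c=snap('wrist');p=proj(c,[.4412,-.2906,.125]).astype(int);print(p)
g=c['image'][p[1]-50:p[1]+50,p[0]-50:p[0]+50,::-1]
t=snap('top');q=proj(t,[.4412,-.2906,.125]).astype(int);print(q)
g2=t['image'][q[1]-25:q[1]+25,q[0]-25:q[0]+25,::-1]
s=snap('scene');r=proj(s,[.4412,-.2906,.125]).astype(int);print(r)
g3=s['image'][r[1]-25:r[1]+25,r[0]-25:r[0]+25,::-1]
cv2.imwrite('pics/n1.png',np.hstack([cv2.resize(x,(400,400),interpolation=2) for x in (g,g2)]))
np.savez('n1.npz',**{k+str(i):np.array(d[k]) for i,d in enumerate((c,t,s)) for k in d})
go([.4412,-.2906,.25])
```

```text
[315 200]
[432 218]
[252 160]
pos [ 0.4416 -0.2907  0.2523] yaw 167.71 tilt 0.07 share [0.0005 0.0001 0.0028] len 0.002
```

View pics/n1.png

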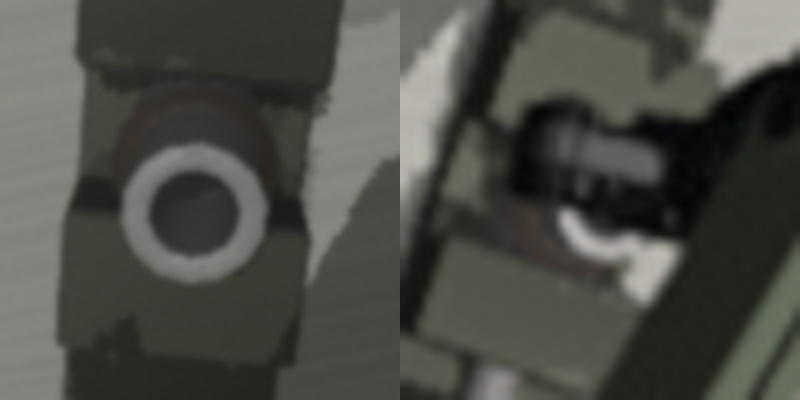

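Request:
{"fn": "step_arm", "kwargs": {"targets": [{"xyz": [0, 0, 0], "delta_rot": [0, 0, 0.1111]}, {"xyz": [0, 0, 0], "delta_rot": [0, 0, 0.1111]}, {"xyz": [0, 0, 0], "delta_rot": [0, 0, 0.1111]}, {"xyz": [0, 0, 0], "delta_rot": [0, 0, 0.1111]}, {"xyz": [0, 0, 0], "delta_rot": [0, 0, 0.1111]}, {"xyz": [0, 0, 0], "delta_rot": [0, 0, 0.1111]}, {"xyz": [0, 0, 0], "delta_rot": [0, 0, 0.1111]}, {"xyz": [0, 0, 0], "delta_rot": [0, 0, 0.1111]}, {"xyz": [0, 0, 0], "delta_rot": [0, 0, 0.1111]}, {"xyz": [0, 0, 0], "delta_rot": [0, 0, 0.1111]}, {"xyz": [0, 0, 0], "delta_rot": [0, 0, 0.1111]}, {"xyz": [0, 0, 0], "delta_rot": [0, 0, 0.1111]}, {"xyz": [0, 0, 0], "delta_rot": [0, 0, 0.1111]}, {"xyz": [0, 0, 0], "delta_rot": [0, 0, 0.1111]}, {"xyz": [0, 0, 0], "delta_rot": [0, 0, 0.1111]}, {"xyz": [0, 0, 0], "delta_rot": [0, 0, 0.1111]}, {"xyz": [0, 0, 0], "delta_rot": [0, 0, 0.1111]}, {"xyz": [0, 0, 0], "delta_rot": [0, 0, 0.1111]}, {"xyz": [0, 0, 0], "delta_rot": [0, 0, 0]}, {"xyz": [0, 0, 0], "delta_rot": [0, 0, 0]}]}}

```text
clock: 12.75
position: [0.4413, -0.2909, 0.252]
orientation: [0.994, -0.106, 0.0, 0.0]
contact_force: [0.1, 0.0, 0.8]
width: 0.0682
grasp_force: 0.0
```

```bash
cat >> h.py <<'E'
def ring(img,p,w=40,th=None):
    "centre of the bright face ring near p: contours of bright pixels nearest p -> ellipse"
    p=np.round(p).astype(int);g=cv2.cvtColor(img,cv2.COLOR_RGB2GRAY)[p[1]-w:p[1]+w,p[0]-w:p[0]+w]
    g=cv2.resize(g,None,fx=4,fy=4,interpolation=cv2.INTER_CUBIC)
    out=[]
    for t in ([th] if th else (90,100,110,120)):
        cs,h=cv2.findContours((g>t).astype(np.uint8),cv2.RETR_CCOMP,cv2.CHAIN_APPROX_NONE)
        for k in cs:
            if len(k)>60:
                e=cv2.fitEllipse(k)
                if min(e[1])/max(e[1])>.8 and 8<np.mean(e[1])/4<60: out.append((t,(np.array(e[0])+.5)/4-.5-w+p,np.array(e[1])/4))
    return out
E
python3 - <<'E'
from h import *
n=np.load('n1.npz');c0={k:n[k+'0'] for k in('image','intrinsics','R','t')}
c1=snap('wrist','w3.png')
for c in (c0,c1):
    for t,e,a in ring(c['image'],proj(c,[.4412,-.2906,.125])): print(t,e.round(1),a.round(1),ray(c,*e,.125).round(4))
go([.4412,-.2906,.25])
E
```

```text
90 [312.9 202.8] [34.2 35.4] [ 0.4423 -0.2935  0.125 ]
90 [313.  202.8] [22.  23.3] [ 0.4423 -0.2935  0.125 ]
100 [312.9 202.7] [33.5 34.7] [ 0.4423 -0.2935  0.125 ]
100 [313.  202.7] [22.7 24.1] [ 0.4423 -0.2935  0.125 ]
110 [312.8 202.6] [32.6 33.7] [ 0.4421 -0.2936  0.125 ]
110 [313.  202.6] [23.6 24.9] [ 0.4422 -0.2935  0.125 ]
120 [311.9 199.3] [30.  35.5] [ 0.439  -0.2937  0.125 ]
120 [313.1 202.2] [28.6 31. ] [ 0.4418 -0.2932  0.125 ]
90 [317.9 199. ] [34.5 35.8] [ 0.4436 -0.2937  0.125 ]
90 [317.9 199.1] [22.2 23. ] [ 0.4435 -0.2937  0.125 ]
100 [317.9 198.9] [33.8 35.1] [ 0.4436 -0.2938  0.125 ]
100 [317.9 199.1] [22.6 23.5] [ 0.4435 -0.2937  0.125 ]
110 [318.  198.9] [33.2 34.5] [ 0.4437 -0.2938  0.125 ]
110 [317.9 199.1] [23.1 24.1] [ 0.4435 -0.2938  0.125 ]
120 [318.1 198.8] [32.3 33.5] [ 0.4437 -0.294   0.125 ]
120 [318.  199.1] [23.8 24.7] [ 0.4434 -0.2938  0.125 ]
pos [ 0.4412 -0.2909  0.2519] yaw -12.2 tilt 0.03 share [-0.0001 -0.0004  0.0023] len 0.002
```

Request:
{"fn": "step_arm", "kwargs": {"targets": [{"xyz": [0, 0, 0], "delta_rot": [0, 0, -0.1111]}, {"xyz": [0, 0, 0], "delta_rot": [0, 0, -0.1111]}, {"xyz": [0, 0, 0], "delta_rot": [0, 0, -0.1111]}, {"xyz": [0, 0, 0], "delta_rot": [0, 0, -0.1111]}, {"xyz": [0, 0, 0], "delta_rot": [0, 0, -0.1111]}, {"xyz": [0, 0, 0], "delta_rot": [0, 0, -0.1111]}, {"xyz": [0, 0, 0], "delta_rot": [0, 0, -0.1111]}, {"xyz": [0, 0, 0], "delta_rot": [0, 0, -0.1111]}, {"xyz": [0, 0, 0], "delta_rot": [0, 0, -0.1111]}, {"xyz": [0, 0, 0], "delta_rot": [0, 0, -0.1111]}, {"xyz": [0, 0, 0], "delta_rot": [0, 0, -0.1111]}, {"xyz": [0, 0, 0], "delta_rot": [0, 0, -0.1111]}, {"xyz": [0, 0, 0], "delta_rot": [0, 0, -0.1111]}, {"xyz": [0, 0, 0], "delta_rot": [0, 0, -0.1111]}, {"xyz": [0, 0, 0], "delta_rot": [0, 0, -0.1111]}, {"xyz": [0, 0, 0], "delta_rot": [0, 0, -0.1111]}, {"xyz": [0, 0, 0], "delta_rot": [0, 0, -0.1111]}, {"xyz": [0, 0, 0], "delta_rot": [0, 0, -0.1111]}, {"xyz": [0, 0, 0], "delta_rot": [0, 0, 0]}], "gripper": -1}}

```text
clock: 15.18
position: [0.4411, -0.291, 0.2517]
orientation: [0.108, 0.994, 0.0, 0.0]
contact_force: [-0.4, -0.2, 0.5]
width: 0.086
grasp_force: 0.0
```

Request:
{"fn": "step_arm", "kwargs": {"targets": [{"xyz": [0.0164, 0.0711, -0.0085], "delta_rot": [0, 0, 0]}, {"xyz": [0.0164, 0.0711, -0.0085], "delta_rot": [0, 0, 0]}, {"xyz": [0.0164, 0.0711, -0.0085], "delta_rot": [0, 0, 0]}, {"xyz": [0.0164, 0.0711, -0.0085], "delta_rot": [0, 0, 0]}, {"xyz": [0.0164, 0.0711, -0.0085], "delta_rot": [0, 0, 0]}, {"xyz": [0.0164, 0.0711, -0.0085], "delta_rot": [0, 0, 0]}, {"xyz": [0.0164, 0.0711, -0.0085], "delta_rot": [0, 0, 0]}, {"xyz": [0.0164, 0.0711, -0.0085], "delta_rot": [0, 0, 0]}, {"xyz": [0.0164, 0.0711, -0.0085], "delta_rot": [0, 0, 0]}, {"xyz": [0.0164, 0.0711, -0.0085], "delta_rot": [0, 0, 0]}, {"xyz": [0, 0, 0], "delta_rot": [0, 0, 0]}, {"xyz": [0, 0, 0], "delta_rot": [0, 0, 0]}]}}

```text
clock: 16.68
position: [0.4343, 0.2923, 0.3193]
orientation: [0.108, 0.994, -0.001, -0.0]
contact_force: [-0.9, -0.4, 0.3]
width: 0.0857
grasp_force: 0.0
```

Run:
```python
from h import *
c=snap('wrist','w4.png')
for q in ['scope','scope_light','stand']:
    print(q,[(np.round(d['bbox']).tolist(),d['conf']) for d in find_in('wrist',q)])
go([.434,.293,.32]);print(proj(c,[.434,.293,.198]))
```

```text
scope [([308.0, 168.0, 339.0, 250.0], 0.81), ([323.0, 0.0, 333.0, 89.0], 0.72), ([411.0, 140.0, 450.0, 218.0], 0.69)]
scope_light [([318.0, 2.0, 329.0, 94.0], 0.96), ([308.0, 176.0, 342.0, 253.0], 0.75), ([409.0, 142.0, 451.0, 215.0], 0.65)]
stand [([288.0, 131.0, 351.0, 194.0], 0.96), ([232.0, 354.0, 243.0, 360.0], 0.24)]
pos [0.4347 0.2913 0.3197] yaw 167.52 tilt 0.01 share [ 0.0012  0.0018 -0.0004] len 0.002
[316.77880084 201.87603009]
```

View pics/w4.png

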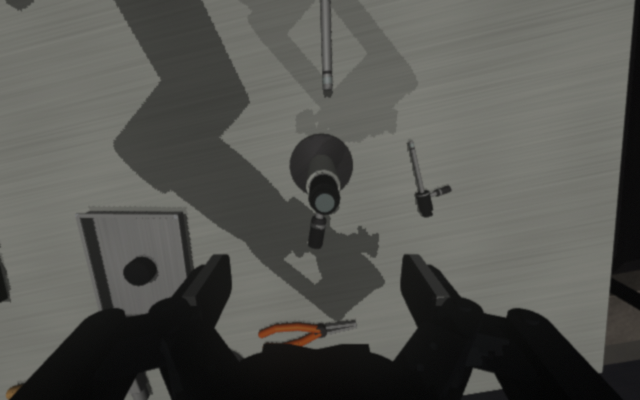

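The scope top is at (324.5,203), and the light end at (316.5,246) points toward the bottom of the image.

Run:
```python
from h import *
c=snap('wrist')
p=ray(c,324.5,203,.198);l=ray(c,316.5,245,.153)
f=ray(c,321,164,.016);st=ray(c,323,184,.14);d=l-p
print(p,l,f,st,'yaw',np.degrees(np.arctan2(d[1],d[0])),np.hypot(*d[:2]))
g=cv2.cvtColor(c['image'],cv2.COLOR_RGB2GRAY)
cv2.imwrite('pics/w4c.png',cv2.resize(c['image'][125:265,270:380,::-1],None,fx=5,fy=4.2,interpolation=2))
go([p[0]+.0007,p[1],.17])
```

```text
[0.43703368 0.29857695 0.198     ] [0.49575296 0.27853122 0.153     ] [0.4324713  0.29962624 0.016     ] [0.433578  0.2993793 0.14     ] yaw -18.849006285501524 0.06204663065167244
pos [0.4347 0.2915 0.3198] yaw 167.53 tilt 0.01 share [-0.0018  0.0095  0.1872] len 0.15
```

View pics/w4c.png

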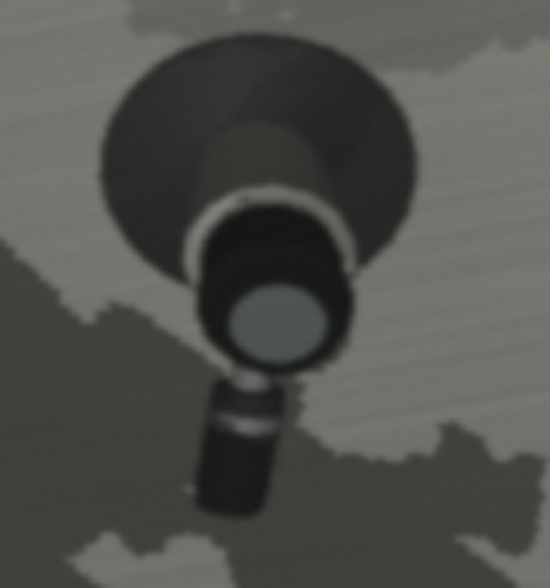

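Request:
{"fn": "step_arm", "kwargs": {"targets": [{"xyz": [0, 0, 0], "delta_rot": [0, 0, 0.072]}, {"xyz": [0.0004, 0.0098, 0], "delta_rot": [0, 0, 0]}, {"xyz": [0, 0, 0.05], "delta_rot": [0, 0, 0]}, {"xyz": [0, 0, 0.05], "delta_rot": [0, 0, 0]}, {"xyz": [0, 0, 0.04], "delta_rot": [0, 0, 0]}, {"xyz": [0, 0, 0], "delta_rot": [0, 0, 0]}, {"xyz": [0, 0, 0], "delta_rot": [0, 0, 0]}]}}

```text
clock: 17.8
position: [0.4376, 0.3007, 0.2089]
orientation: [0.163, 0.987, 0.001, 0.001]
contact_force: [0.4, -0.1, -0.5]
width: 0.0851
grasp_force: 0.0
```

Run:
```python
from h import *
c=snap('wrist','w5.png');go([.4370,.2990,.17]);s=read_state();print(s['joint_pos'].round(3),s['contact_force'])
cv2.imwrite('pics/w5c.png',c['image'][100:400,120:520,::-1])
print(proj(c,[.4370,.2990,.198]))
```

```text
pos [0.4378 0.3008 0.2093] yaw 161.2 tilt 0.2 share [ 0.0003 -0.0026  0.0492] len 0.039
[ 0.58   0.28   1.73   0.     1.128 -0.662] [-0.08908746  0.24137435  0.49621127]
[312.26485673 263.98181607]
```

View pics/w5c.png

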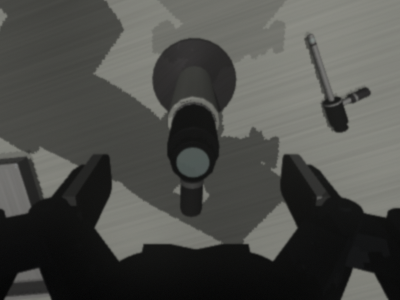

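The glass is at about (313,262), within 2 px of the prediction, and the light lines up with the tool axis. Descending and gripping.

Request:
{"fn": "step_arm", "kwargs": {"targets": [{"xyz": [0, -0.002, 0.03], "delta_rot": [0, 0, 0]}, {"xyz": [0, 0, 0.019], "delta_rot": [0, 0, 0]}, {"xyz": [0, 0, 0], "delta_rot": [0, 0, 0]}]}}

```text
clock: 18.23
position: [0.436, 0.2986, 0.1681]
orientation: [0.163, 0.987, -0.0, -0.0]
contact_force: [-0.2, 0.5, 0.0]
width: 0.0855
grasp_force: 0.0
```

Request:
{"fn": "step_arm", "kwargs": {"targets": [{"xyz": [0, 0, 0], "delta_rot": [0, 0, 0]}, {"xyz": [0, 0, 0], "delta_rot": [0, 0, 0]}, {"xyz": [0, 0, 0], "delta_rot": [0, 0, 0]}, {"xyz": [0, 0, 0], "delta_rot": [0, 0, 0]}, {"xyz": [0, 0, 0], "delta_rot": [0, 0, 0]}, {"xyz": [0, 0, 0], "delta_rot": [0, 0, 0]}, {"xyz": [0, 0, 0], "delta_rot": [0, 0, 0]}, {"xyz": [0, 0, 0], "delta_rot": [0, 0, 0]}], "gripper": 1, "newtons": 50}}

```text
clock: 19.23
position: [0.4365, 0.299, 0.1691]
orientation: [0.164, 0.987, 0.001, 0.0]
contact_force: [-0.6, 0.7, 4.5]
width: 0.029
grasp_force: 49.2
```

Run:
```python
from h import *
P=[]
for i in range(4):
    s=(snap('wrist','w6.png'),read_state())[1];P.append(s['position'])
print(np.mean(P,0),np.std(P,0),s['contact_force'],s['torque'])
go([.4429,-.2936,.17])
```

```text
[0.43653992 0.29896904 0.16906411] [1.11014600e-05 9.68655262e-06 9.49334430e-06] [-1.18490285  0.25371021  5.0992994 ] [-0.02093268  0.12535592 -0.01920464]
pos [0.4365 0.299  0.1691] yaw 161.18 tilt 0.08 share [-0.2465 -0.6985 -0.0018] len 0.593
```

Request:
{"fn": "step_arm", "kwargs": {"targets": [{"xyz": [0, 0, -0.01], "delta_rot": [0, 0, 0]}, {"xyz": [0, 0, -0.03], "delta_rot": [0, 0, 0]}, {"xyz": [0, 0, -0.045], "delta_rot": [0, 0, 0]}, {"xyz": [0, 0, -0.045], "delta_rot": [0, 0, 0]}, {"xyz": [0, 0, -0.045], "delta_rot": [0, 0, 0]}, {"xyz": [0, 0, -0.03], "delta_rot": [0, 0, 0]}, {"xyz": [0, 0, -0.015], "delta_rot": [0, 0, 0]}, {"xyz": [0, 0, 0], "delta_rot": [0, 0, 0]}, {"xyz": [0, 0, 0], "delta_rot": [0, 0, 0]}]}}

```text
clock: 20.55
position: [0.4358, 0.2983, 0.343]
orientation: [0.164, 0.987, -0.001, -0.001]
contact_force: [0.8, -0.1, -2.7]
width: 0.0287
grasp_force: 49.6
```

Request:
{"fn": "step_arm", "kwargs": {"targets": [{"xyz": [-0.01, -0.03, 0], "delta_rot": [0, 0, 0]}, {"xyz": [-0.0165, -0.0465, 0], "delta_rot": [0, 0, 0]}, {"xyz": [-0.02, -0.0565, 0], "delta_rot": [0, 0, 0]}, {"xyz": [-0.02, -0.0565, 0], "delta_rot": [0, 0, 0]}, {"xyz": [-0.02, -0.0565, 0], "delta_rot": [0, 0, 0]}, {"xyz": [-0.02, -0.0565, 0], "delta_rot": [0, 0, 0]}, {"xyz": [-0.02, -0.0565, 0], "delta_rot": [0, 0, 0]}, {"xyz": [-0.02, -0.0565, 0], "delta_rot": [0, 0, 0]}, {"xyz": [-0.02, -0.0565, 0], "delta_rot": [0, 0, 0]}, {"xyz": [-0.02, -0.0565, 0], "delta_rot": [0, 0, 0]}, {"xyz": [-0.02, -0.0565, 0], "delta_rot": [0, 0, 0]}, {"xyz": [-0.02, -0.0565, 0], "delta_rot": [0, 0, 0]}, {"xyz": [-0.0165, -0.0465, 0], "delta_rot": [0, 0, 0]}, {"xyz": [-0.0035, -0.0105, 0], "delta_rot": [0, 0, 0]}, {"xyz": [0, 0, 0], "delta_rot": [0, 0, 0]}, {"xyz": [0, 0, 0], "delta_rot": [0, 0, 0]}]}}

```text
clock: 22.55
position: [0.4425, -0.2927, 0.3441]
orientation: [0.163, 0.987, 0.001, -0.0]
contact_force: [0.0, -0.2, -2.2]
width: 0.0289
grasp_force: 50.0
```

Run:
```python
from h import *
s=snap('scene');w=snap('wrist')
go([.4429,-.2936,.345]);print(read_state()['grasp_force'])
a=proj(s,[.4429,-.2936,.125]).astype(int);print(a,proj(s,[.4429,-.2936,.195]),proj(s,[.4429,-.2936,.345]))
x0,y0=a[0]-40,a[1]-100
np.savez('n2.npz',s=s['image'],w=w['image'])
A=cv2.resize(s['image'][y0:y0+120,x0:x0+80,::-1],None,fx=5,fy=5,interpolation=2)
B=cv2.resize(w['image'][150:330,220:420,::-1],None,fx=2,fy=2,interpolation=2)
A=A[:600];B=cv2.copyMakeBorder(B,0,600-B.shape[0],0,0,0)
cv2.imwrite('pics/n2.png',np.hstack([A,B]));print(x0,y0)
```

```text
pos [ 0.4426 -0.2927  0.3445] yaw 161.26 tilt 0.02 share [-0.0007 -0.0009 -0.0006] len 0.001
50.01076698303223
[251 160] [250.08898367 144.36271604] [245.80863092 107.13626556]
211 60
```

View pics/n2.png

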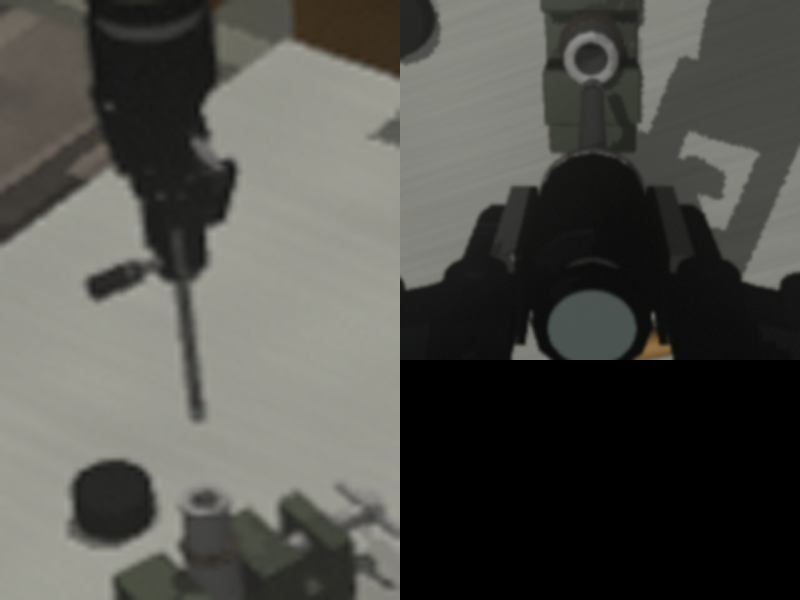

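Run:
```python
from h import *
w=snap('wrist');s=snap('scene');im=w['image']
P=read_state()['position']
for t,e,a in ring(im,[315.3,178.3],w=22): print('mouth',t,e.round(2),a.round(1),ray(w,*e,.125).round(4))
g=cv2.cvtColor(im,cv2.COLOR_RGB2GRAY)
print(g[184:216:2,304:330])
tz=P[2]-.0291-.12
for v in (193,194,195): print('tip',ray(w,316.3,v,tz).round(4))
print('pred tip px',proj(w,[P[0],P[1],tz]),'scene',proj(s,[P[0],P[1],tz]),'mouth',proj(s,[.4429,-.2936,.125]),P)
gs=cv2.cvtColor(s['image'],cv2.COLOR_RGB2GRAY)
print(gs[136:148,242:260]);print(gs[154:166,242:262])
```

```text
mouth 90 [314.76 178.21] [25.3 26.3] [ 0.4418 -0.2936  0.125 ]
mouth 90 [315.05 178.65] [16.9 17.6] [ 0.4424 -0.2935  0.125 ]
mouth 100 [314.48 178.2 ] [24.9 25. ] [ 0.4416 -0.294   0.125 ]
mouth 100 [315.05 178.64] [17.5 18.1] [ 0.4424 -0.2935  0.125 ]
mouth 110 [314.13 178.05] [21.8 22.5] [ 0.4413 -0.2943  0.125 ]
mouth 120 [312.99 177.8 ] [18.5 21.6] [ 0.4406 -0.2955  0.125 ]
[[115 122 123 116  99  74  58  51  52  54  54  55  56  55  56  56  60  76
   99 119 122 108  96  81  54  37]
 [ 95 113 121 124 124 119 104  85  72  69  66  63  65  73  79  88 109 124
  129 128 122 111  87  60  43  40]
 [ 72  85  99 111 119 124 127 128 129 127 118 108 112 120 124 128 130 127
  122 113  99  75  52  43  41  43]
 [ 65  66  66  74  88 104 114 114 104  86  71  65  66  66  68  83  99  99
   86  67  51  43  41  42  44  51]
 [ 65  65  64  64  65  69  72  70  62  59  61  55  50  52  59  60  56  49
   43  41  41  41  44  51  56  59]
 [ 65  64  64  63  63  64  62  56  49  47  50  50  50  49  48  47  49  49
   46  47  48  51  55  59  61  61]
 [ 65  64  64  64  64  62  57  50  51  52  53  53  53  51  50  4
[... 2484 characters left out ...]
 154 153
  152 153]
 [135 153 154 154 154 147 138 120 110  97  83  97 122 136 146 152 154 154
  154 156]
 [125 153 153 152 150 143 130  95  64  66  67  67  94 121 133 145 153 153
  154 155]
 [121 151 153 154 144 139 126  92  67  65  67  72 100 123 117 136 156 154
  149 150]
 [109 145 155 155 133 118 130 118  99  95  91  92 107 103 101 136 147 140
  125 133]
 [107 147 156 156 147 110  97 119 127 124 115 101  96  80  84 123 118  87
   79 102]
 [116 147 157 156 156 118  66  67  75  74  68  67  66  63  61  74  78  76
   75  71]
 [130 151 157 157 157 117  67  69  69  68  69  67  65  64  64  71  76  76
   73  68]
 [149 156 157 158 158 120  69  69  69  68  69  67  66  62  60  69  75  76
   76  71]]
```

The tip and the bore line up within about 1 mm in both views. I'll correct slightly and lower to just above the mouth.

Request:
{"fn": "step_arm", "kwargs": {"targets": [{"xyz": [-0.0005, -0.0008, 0.01], "delta_rot": [0, 0, 0]}, {"xyz": [0, 0, 0.025], "delta_rot": [0, 0, 0]}, {"xyz": [0, 0, 0.025], "delta_rot": [0, 0, 0]}, {"xyz": [0, 0, 0.012], "delta_rot": [0, 0, 0]}, {"xyz": [0, 0, 0], "delta_rot": [0, 0, 0]}, {"xyz": [0, 0, 0], "delta_rot": [0, 0, 0]}]}}

```text
clock: 23.5
position: [0.4431, -0.2948, 0.2875]
orientation: [0.164, 0.987, -0.0, 0.001]
contact_force: [0.4, 0.2, -0.9]
width: 0.0291
grasp_force: 50.0
```

Run:
```python
from h import *
w=snap('wrist');s=snap('scene');P=read_state()['position'];go([.4429,-.2936,.2321])
a=proj(s,[.4429,-.2936,.13]).astype(int);b=proj(w,[.4429,-.2936,.125]).astype(int);print(a,b,proj(w,[.4429,-.2936,.125]),proj(w,[P[0],P[1],P[2]-.1491]))
A=cv2.resize(s['image'][a[1]-20:a[1]+20,a[0]-20:a[0]+20,::-1],(400,400),interpolation=2)
B=cv2.resize(w['image'][b[1]-25:b[1]+25,b[0]-25:b[0]+25,::-1],(400,400),interpolation=2)
B=np.clip(B.astype(float)*1.5,0,255).astype(np.uint8)
cv2.imwrite('pics/n3.png',np.hstack([A,B]))
```

```text
pos [ 0.4431 -0.2948  0.2876] yaw 161.18 tilt 0.1 share [0.0009 0.0014 0.0694] len 0.056
[251 159] [316 189] [316.93946118 189.70438388] [315.85549021 193.7672146 ]
```

View pics/n3.png

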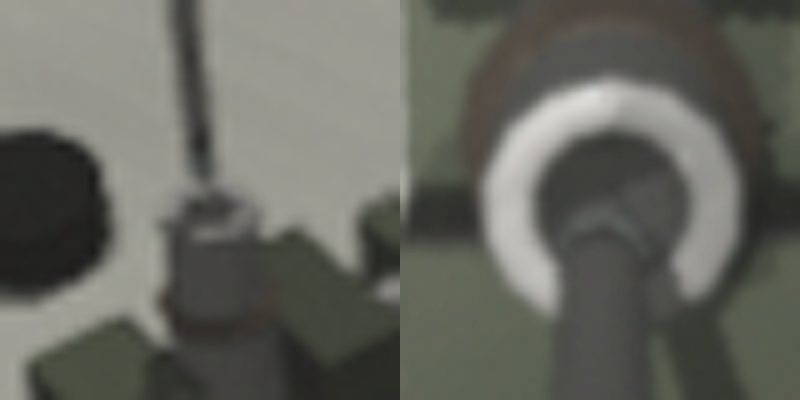

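The scene view shows the tip just above the mouth. In the wrist view the tip is about 1 mm off-centre to the left, at roughly (316,194) against a mouth centre of (317,189), as the kinematics say. Correcting.

Request:
{"fn": "step_arm", "kwargs": {"targets": [{"xyz": [0.001, 0.0013, 0], "delta_rot": [0, 0, 0]}, {"xyz": [0, 0, 0], "delta_rot": [0, 0, 0]}, {"xyz": [0, 0, 0], "delta_rot": [0, 0, 0]}, {"xyz": [0, 0, 0], "delta_rot": [0, 0, 0]}]}}

```text
clock: 24.1
position: [0.4423, -0.2934, 0.2868]
orientation: [0.164, 0.987, 0.0, 0.0]
contact_force: [0.6, 0.1, -2.3]
width: 0.029
grasp_force: 50.0
```

Run:
```python
from h import *
w=snap('wrist');P=read_state()['position'];go([.4427,-.2936,.2321]);print(proj(w,[.4429,-.2936,.125]),proj(w,[P[0],P[1],P[2]-.1491]))
g=cv2.cvtColor(w['image'],cv2.COLOR_RGB2GRAY)
for v in (184,187,190,193,196,199,202,205,208): print(v,g[v,298:336])
```

```text
pos [ 0.4423 -0.2934  0.2868] yaw 161.18 tilt 0.0 share [-0.0005 -0.0001  0.0683] len 0.055
[315.755354   191.28479421] [315.78672851 193.98278054]
184 [ 50  51  54  75 108 129 135 132 126 118 102  79  58  46  43  42  42  42
  42  41  41  42  43  48  58  74  92 102 101 101 101  94  75  51  40  37
  37  35]
187 [ 50  56  86 116 128 129 125 119 104  73  49  42  42  42  43  43  44  43
  44  43  43  46  47  48  50  51  59  83  98 100  99  99  95  82  53  35
  31  31]
190 [ 36  57  94 118 125 126 124 112  78  50  42  41  42  43  47  53  58  60
  59  57  56  54  54  53  52  50  49  56  81  96 100 101 100  90  57  32
  26  27]
193 [ 35  50  88 117 127 129 127 115  85  55  45  44  47  52  52  50  50  49
  47  46  50  55  56  48  45  47  50  61  87 100 101  99  98  87  54  31
  27  29]
196 [ 58  60  72 101 119 125 126 126 119  98  67  51  47  48  51  53  54  55
  54  53  52  49  46  44  42  47  70  93 103 102 100  98  87  63  40  32
  34  45]
199 [ 67  67  67  70  88 109 119 124 126 126 123 110  85  61  54  54  54  54
  54  52  51  48  45  44  48  61  85 101 103 100  95  77  51  37  36  44
  51  55]
202 [ 67  66  66  66  68  70  80  95 109 117 121 117  93  64  54  54  54  54
  54  53  51  50  46  45  50  53  59  77  80  67  52  42  41  44  54  61
  63  62]
205 [66 66 66 66 66 66 66 65 66 70 81 88 70 56 52 54 53 54 53 52 51 49 46 45
 44 44 43 41 40 40 41 44 54 60 61 62 61 61]
208 [65 66 66 65 65 65 64 64 64 64 64 62 54 51 52 53 54 54 54 52 51 49 46 45
 47 44 40 40 40 39 40 39 44 55 60 60 61 61]
```

Request:
{"fn": "step_arm", "kwargs": {"targets": [{"xyz": [0, 0, 0.008], "delta_rot": [0, 0, 0]}, {"xyz": [0, 0, 0.012], "delta_rot": [0, 0, 0]}, {"xyz": [0, 0, 0.012], "delta_rot": [0, 0, 0]}, {"xyz": [0, 0, 0], "delta_rot": [0, 0, 0]}, {"xyz": [0, 0, 0], "delta_rot": [0, 0, 0]}]}}

```text
clock: 24.78
position: [0.4424, -0.2934, 0.2612]
orientation: [0.164, 0.987, -0.0, 0.0]
contact_force: [0.5, -0.9, -1.7]
width: 0.0292
grasp_force: 50.0
```

Run:
```python
from h import *
w=snap('wrist');go([.4427,-.2936,.2321]);s=read_state();print(s['contact_force'],s['grasp_force'],proj(w,[.4429,-.2936,.125]))
g=cv2.cvtColor(w['image'],cv2.COLOR_RGB2GRAY);v0=int(proj(w,[.4429,-.2936,.125])[1])
for v in range(v0-18,v0+20,3): print(v,g[v,294:340])
```

```text
pos [ 0.4425 -0.2935  0.2614] yaw 161.17 tilt 0.04 share [-0.0002 -0.      0.0367] len 0.029
[ 0.21171406 -1.34492754 -2.77680224] 50.02146899700165 [315.79620974 198.10414832]
180 [73 72 68 58 53 53 54 54 54 54 55 56 56 57 58 58 58 60 62 63 69 77 79 74
 69 63 58 56 55 53 52 51 48 48 47 45 45 44 42 41 42 46 53 56 58 62]
183 [ 72  69  60  52  51  53  54  54  55  56  57  62  75  94 110 116 119 124
 126 126 123 121 120 117 116 116 113 111 110 107  98  80  62  51  47  45
  43  39  40  41  40  41  48  53  57  63]
186 [ 69  64  56  52  52  52  53  56  70  89 112 129 129 129 129 119 110 107
 107 106 104 105  97  94  97  99 101 104 105 107 107 108 107 100  88  71
  53  43  38  39  41  40  39  45  51  57]
189 [ 60  57  52  50  51  53  67 100 126 136 137 134 131 125 117 102  80  61
  53  52  52  52  53  52  49  48  50  58  71  85  95  99 101 101 102 102
  94  69  47  36  37  37  35  36  46  53]
192 [ 54  53  49  48  53  75 109 128 134 132 127 120 103  74  52  44  44  49
  56  60  58  53  51  55  61  62  55  46  43  47  55  71  90  98 100 100
 101  97  80  53  36  33  31  30  33  38]
195 [ 34  
[... 731 characters left out ...]
0  32  34  45  54  60  61]
207 [ 68  68  67  67  67  67  71  85 104 118 124 127 128 128 125 113  79  57
  53  54  55  54  54  53  51  50  47  44  47  51  62  84 100 103 101  94
  76  50  35  36  41  47  52  59  61  61]
210 [ 67  67  67  67  66  66  66  65  68  77  91 105 115 120 123 112  76  55
  53  53  53  54  54  52  51  49  46  44  46  50  52  59  75  76  64  48
  39  44  53  58  60  61  61  60  61  61]
213 [66 66 66 65 65 65 65 65 64 65 65 66 67 73 82 79 62 53 52 54 55 54 54 52
 51 49 47 45 45 45 44 41 40 39 39 39 40 46 56 60 61 61 61 61 61 61]
216 [65 65 65 64 65 65 65 65 64 64 64 65 64 64 61 55 52 51 53 54 54 53 53 52
 51 49 47 44 46 50 45 39 38 38 38 39 39 39 43 50 51 49 54 55 59 60]
```

Request:
{"fn": "step_arm", "kwargs": {"targets": [{"xyz": [-0.0002, 0, 0.012], "delta_rot": [0, 0, 0]}, {"xyz": [0, 0, 0.012], "delta_rot": [0, 0, 0]}, {"xyz": [0, 0, 0.0125], "delta_rot": [0, 0, 0]}, {"xyz": [0, 0, 0], "delta_rot": [0, 0, 0]}, {"xyz": [0, 0, 0], "delta_rot": [0, 0, 0]}, {"xyz": [0, 0, 0], "delta_rot": [0, 0, 0]}]}}

```text
clock: 25.58
position: [0.4427, -0.2935, 0.2323]
orientation: [0.164, 0.987, -0.0, 0.0]
contact_force: [-0.4, 1.0, -2.8]
width: 0.0286
grasp_force: 50.0
```

Run:
```python
from h import *
w=snap('wrist');go([.4427,-.2936,.2321]);s=read_state();print(s['contact_force'],s['grasp_force'],s['torque'],proj(w,[.4429,-.2936,.125]))
t=snap('top');print([(np.round(d['bbox']).tolist(),d['conf']) for d in find_in('top','cap')],[(np.round(d['bbox']).tolist(),d['conf']) for d in find_in('top','tray')])
g=cv2.cvtColor(w['image'],cv2.COLOR_RGB2GRAY);v0=int(proj(w,[.4429,-.2936,.125])[1])
for v in range(v0-22,v0+22,4): print(v,g[v,292:342])
print(g[v0-24:v0+24,316])
```

```text
pos [ 0.4427 -0.2935  0.2324] yaw 161.18 tilt 0.05 share [-0.     -0.0001  0.0003] len 0.0
[ 0.82184543 -0.06978516 -2.46507763] 50.02199649810791 [-0.03178521  0.01647191  0.01648326] [315.87158438 207.22590127]
[([325.0, 176.0, 338.0, 190.0], 0.55), ([466.0, 236.0, 488.0, 255.0], 0.55)] [([294.0, 138.0, 366.0, 224.0], 0.79)]
185 [75 74 72 65 57 53 54 53 55 56 57 56 57 57 58 58 58 58 58 58 58 58 58 58
 58 57 56 57 55 54 53 53 52 52 51 50 48 47 46 46 44 43 42 42 44 51 57 63
 66 68]
189 [ 74  71  64  56  53  53  54  56  56  55  55  56  57  59  64  72  79  85
  90 102 112 121 127 127 126 124 117 111 103  93  85  80  75  67  57  52
  49  48  47  44  42  43  43  41  40  43  50  58  64  66]
193 [ 64  59  54  52  52  52  53  53  56  62  73  90 107 117 119 119 117 115
 113 111 109 107 105 103 101 101 102 104 106 107 109 110 111 111 111 107
  97  83  64  51  44  41  39  40  41  41  40  42  51  55]
197 [ 61  59  53  50  51  52  58  83 115 127 119 113 111 109 105  99  90  75
  61  52  51  54  54  55  55  54  54  53  51  54  65  81  91  98 102 102
 103 104 104 101  89  65  45  36  40  40  35  3
[... 912 characters left out ...]
119  90
  63  54  54  54  54  54  53  53  51  50  47  43  43  49  52  62  85  98
  96  99 102 101  81  50  36  42  50  55  59  60  62  62]
221 [ 68  66  66  66  67  66  66  66  65  66  71  80  92 106 117 122 116  84
  59  54  53  54  53  53  50  48  47  44  42  40  42  48  51  52  51  47
  41  34  32  32  31  33  34  35  37  38  38  39  44  49]
225 [66 66 66 65 66 65 65 64 64 65 64 62 62 60 58 60 61 59 60 65 69 68 63 60
 58 58 61 66 65 59 56 55 52 47 44 41 39 40 38 38 38 37 37 38 37 37 37 36
 37 36]
[ 57  57  58  59  72 102 126 124 114 108 101  92  78  60  55  56  55  55
  55  56  55  55  55  55  55  54  54  55  55  54  55  54  54  54  53  54
  54  52  50  46  48  57  58  46  27  20  21  21]
```

```bash
python3 -c "
from cell import *
print(hand_in())"
```

```text
the job is handed in; nothing more can be done
None
```

I handed in the job: the cap lies in the tray, and the borescope is held upright in the nozzle with its tip at the weld-bead height and, by my measurements, within about 1 mm of the bore's axis; no verdict came back.

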